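# Load the slotted check weight onto the bench scale's carrier

## Task

Check weights are being built up on the bench scale: slide the loose brass slotted weight sideways onto the carrier's stem, under the black head and above the dark weight already there. Then turn it so that its slot no longer lines up with the dark weight's slot and it drops over the red pip, lying flat on the dark weight, and let go. Be gentle with the scale and leave the other things on the bench alone.

Things in the scene. Friction and masses are not known exactly. Their poses are not given: they have to be found in the camera images.
- weight_mid (a point): Centre of the loose brass slotted weight, half-way up: a disc 64 mm across, 12 mm thick, about 300 g, with flats at y = +-28 mm (31 mm long) to grip. Slot 9.5 mm wide along its +x; at the centre it widens into an 18 mm bore (back wall at x = -9 mm). 10 mm square windows go through it at y = +-18 mm. It starts flat on a blue block 16 mm high, 44 x 40 mm, in line with it, flats overhanging.
- slot_mouth (a point): Mouth of the brass weight's slot at its rim, half-way up, 30 mm from its centre; axes as the weight's. The slot flares from 9.5 mm wide (19 mm from the centre) to 22 mm here. This end leads when the weight slides onto the stem.
- scale: White bench scale, fixed; housing 200 (x) x 180 (y) mm, 54 mm high; origin at the centre of its underside, z up. Its platter, 63 mm up, is sprung (gives 1 mm per 4 N pressed down). On it stands the carrier: post, pan and a dark weight (52 mm across, 12 mm thick, its underside 98 mm up), which is fixed to the carrier with its slot along the scale's +x; the stem rises from it.
- seat (a point): Point over a yellow line across the clamp rail, 26 mm behind the scale's origin, level with the dark weight's top (110 mm up); axes as the scale's. The stem axis is 8 to 44 mm ahead of it along +x, clamped (unmeasured: see or feel it; it is rigid), and floats up to 6 mm either way along y (slides at 1 N). A round bevelled hub there: 15 mm across, 8 mm up. Over 20 N damages scale or carrier.
- neck (a point): Point over the yellow line, as high as the middle of the stem's flat neck (stem ahead of it as for seat). Neck, on the hub: 13 mm long along the scale's x, 6 mm thick, 20 mm high (8 to 28 mm over the dark weight); above it a black head, 26 mm across, 8 mm thick. The slot passes the neck only in line with the scale's x, from either end; with the neck in its bore, the weight can sink and turn.
- pip (a point): Where the red pip's top would be with the stem at the yellow line (it is ahead as for seat): 6 mm across, 5 mm high, 18 mm from the stem axis, 150 degrees counter-clockwise (from above) from the scale's +x. A window drops over it when the brass slot points 60 or 240 degrees counter-clockwise; until then the weight rides 5 mm high. Never turn the slot itself across the pip: it catches.
- tape_mid (a point): Centre of a yellow roll of packing tape standing on its flat side, 96 mm in diameter, 48 mm high; bystander.
- carton_mid (a point): Centre of a small cardboard carton, 100 x 130 x 70 mm; bystander.
- cleaner_mid (a point): Centre of a blue cleaner bottle, 52 mm in diameter, 130 mm high, standing; bystander.
There are look-alikes about, which are no part of the job. There is more than one size of the part that bears weight_mid; the job needs the smallest.

How it is judged:
By the outcome, as a careful person would: the job done as asked, in the order asked, and still so for the second after the job is handed in, with the robot touching nothing.
It also fails if it takes over 54 s, if anything falls off the work surface, if the arm or the gripper's body presses on something with over 40 N, if the wrist force passes 120 N, or if a joint passes its speed limit or range.

## Robot

A 6-joint arm with a two-finger parallel gripper is mounted at the origin on the work surface. World frame = base frame: x ahead of the robot, y to its left, z up, the work surface at z = 0. Lengths are in m, angles in rad, forces in N, time in s.
With the tool pointing down it reaches from about 0.325 to 0.9 m from the base axis. Payload 6.1 kg.
Tool frame: the origin (TCP) lies between the finger pads; the fingertips stand 25 mm ahead of it and the grasp point (between the pads) lies 6 mm ahead of it; y points along the fingers, z is the direction in which the jaws open and shut, and the axes are right-handed (so a half turn about y gives the same grasp; the last joint's range is limited). The gripper opens to 85 mm and grips with 20 to 120 N. Pads are 22 mm wide; open, the fingers measure 114 mm over their backs; the gripper's body (76 mm by 85 mm) begins 54 mm behind the grasp point. The pads swing forward as they close: fully open they stand 13 mm farther back than shut.
Start: joints at [1.114, 0.22, 1.526, -0, 1.395, -0.126], TCP at [0.203, 0.591, 0.256] pointing down, gripper open.
Joint ranges: [-2.98, 2.98], [-0.91, 2.08], [0.09, 2.57], [-1.24, 4.39], [0.2, 2.65], [-2.68, 2.68]. Speed limits (rad/s): [2.57, 2.57, 3.01, 3.14, 3.14, 3.14].

## Interface

Orientations are given as a rotation vector (axis times angle).
In Python, from cell import status, camera, arm gives the robot as it stands.
- The arm moves only by the tool drive_tool, never from a script. Its argument "rows" is a list of rows, each an object of numbers: "tx", "ty", "tz": the shift along the tool's x, y, z in m; "spin": the turn about the tool's y in degrees; "claw": the closure, from -1 (fully open) to 1 (shut), so that 0 is half open. In form: [{"tx": .., "ty": .., "tz": .., "spin": .., "claw": ..}, ...]. A call has 1 to 10 rows; each row is the pose to reach, as a shift and turn from the pose commanded when the call began, along the tool's axes at that moment; what a row does not reach only later rows make up. A row lasts 1/12 s, in which the tool goes at most 41.7 mm and 7.16 degrees, less where a joint would pass 70% of its speed; a pose out of reach is approached as far as the arm can. A call with a gripper value outside its range is refused whole. The fingers move at their own pace and stop on an object; "grip_force" is the grip in N (left out, the last holds). Time passes only in rows, so rows that repeat a pose let the fingers close. It gives the time, the measured TCP pose, the force and the opening at its end, in the units of the state.
- status.get_obs(): the state, without advancing time (a new reading comes with each control period).
- camera(name): name is "side" or "top" or "wrist"; returns a dict with "pixels" (480x640x3 uint8, blue, green, red), "z_map" (480x640 float32, m along the optical axis (not along the pixel's ray), 0 where there is no reading), "fx", "fy", "cx", "cy" (pixels), "dist" ([k1, k2, p1, p2, k3] as OpenCV has them; the pictures are not rectified), "xyz" and "attitude" of the camera in the world; the wrist camera has in their place "tool_from_camera" (4x4, takes a point from camera to tool coordinates, whose origin is the TCP and whose axes are the tool frame's). Camera axes: x right, y up, looking along -z (the intrinsics and any distortion apply to the point x, -y, -z); pixel columns grow to the right and rows downward; lengths in m; the calibration is good to about 2 mm. A picture is of the moment at which its call begins: read the wrist's pose just before it.
- arm.close_job(): hands the job in, once; it reports no verdict.
The state is a dict: "t": time; "joint_positions": joint angles; "qvel": joint speeds; "effort": joint torques, N m; "tcp_pos": TCP position; "eef_rot": TCP orientation; "ft_force": force on the tool from outside, world axes, zero at the start; "moment": the same for the moment, N m; "grip_width": finger opening in m.
Only numpy, scipy, OpenCV 4.12 (cv2) and the standard library are available. Lean on these libraries where they do the work, as an engineer would, in place of code of your own. Each camera call takes 0.05 s, during which the arm holds its last target. There are 200 camera calls.

## Working session

There is one attempt and no reset: what is moved stays moved. The work goes in short steps, Python scripts to look and compute and a tool call to move; the robot and the scene stay as the last step left them, time stands still between calls to the robot, and variables do not carry over. Pictures are saved under pics/ and viewed, about 8 in all and at most 12, crops included, and the job is handed in when it is done.

Besides the shell and the picture viewer there is one more tool, called after "Call:" as name([rows], argument=value, ...), one row to a line, values as JSON. drive_tool: Moves the arm, as the interface text tells. Its arguments: {"type":"object","properties":{"rows":{"type":"array"},"grip_force":{"type":"number"}},"required":["rows"]}

```bash
ls; mkdir -p pics; cat > h.py <<'E'
import numpy as np, cv2, pickle
from scipy.spatial.transform import Rotation as R
from cell import status, camera, arm
def grab(name):
    o=status.get_obs(); c=camera(name); 
    if name=="wrist":
        T=np.eye(4);T[:3,:3]=R.from_rotvec(o["eef_rot"]).as_matrix();T[:3,3]=o["tcp_pos"]
        M=T@np.array(c["tool_from_camera"])
    else:
        M=np.eye(4);a=np.array(c["attitude"],float)
        M[:3,:3]=a if a.shape==(3,3) else R.from_rotvec(a).as_matrix();M[:3,3]=c["xyz"]
    c["M"]=M; pickle.dump(c,open(f"{name}.pkl","wb")); return c
def load(n): return pickle.load(open(f"{n}.pkl","rb"))
def rays(c,uv):
    K=np.array([[c["fx"],0,c["cx"]],[0,c["fy"],c["cy"]],[0,0,1]])
    p=cv2.undistortPoints(np.array(uv,float).reshape(-1,1,2),K,np.array(c["dist"],float)).reshape(-1,2)
    d=np.c_[p[:,0],-p[:,1],-np.ones(len(p))]
    return c["M"][:3,3], d@c["M"][:3,:3].T
def plane(c,uv,z):
    o,d=rays(c,uv); return o+d*((z-o[2])/d[:,2])[:,None]
def depth(c,uv):
    o,d=rays(c,uv); uv=np.array(uv).reshape(-1,2).astype(int)
    return o+d*c["z_map"][uv[:,1],uv[:,0]][:,None]
def proj(c,P):
    K=np.array([[c["fx"],0,c["cx"]],[0,c["fy"],c["cy"]],[0,0,1]])
    q=(np.array(P,float).reshape(-1,3)-c["M"][:3,3])@c["M"][:3,:3]
    q=q*[1,-1,-1]
    return cv2.projectPoints(q,np.zeros(3),np.zeros(3),K,np.array(c["dist"],float))[0].reshape(-1,2)
E
python3 - <<'E'
from h import *
print(status.get_obs())
for n in("top","side","wrist"):
    c=grab(n); cv2.imwrite(f"pics/{n}0.png",c["pixels"]); print(n,c["M"].round(3).tolist(),c["fx"],c["dist"])
E
```

```text
pics
{'t': 0.0, 'joint_positions': array([ 1.11392922e+00,  2.21258548e-01,  1.52763026e+00, -2.55857979e-06,
        1.39469325e+00, -1.26125699e-01]), 'qvel': array([ 4.83287284e-04,  7.43922160e-05,  1.04470141e-03, -1.22105492e-03,
       -1.95724259e-03, -1.03407223e-03]), 'effort': array([-7.50040581e-04, -4.96916485e+01, -3.89386439e+01, -3.40559673e-04,
        1.14250081e-02,  9.09361120e-06]), 'tcp_pos': array([0.20273361, 0.5906085 , 0.25516898]), 'eef_rot': array([-1.55707816,  0.26006606, -0.2591682 ]), 'ft_force': array([-0.37430284,  1.0686349 ,  0.1677246 ]), 'moment': array([ 0.03863178, -0.0496378 ,  0.07034378]), 'grip_width': 0.08535998345696785}
top [[0.014, 0.996, -0.086, 0.487], [-1.0, 0.015, 0.017, 0.024], [0.018, 0.086, 0.996, 1.308], [0.0, 0.0, 0.0, 1.0]] 541.9250576297741 [-0.06302134  0.          0.          0.          0.        ]
side [[0.895, 0.342, -0.287, 0.254], [-0.446, 0.69, -0.569, -0.621], [0.003, 0.638, 0.77, 0.95], [0.0, 0.0, 0.0, 1.0]] 464.6685212957145 [-0.02651079  0.          0.          0.          0.        ]
wrist [[0.325, -0.907, -0.268, 0.134], [0.946, 0.312, 0.094, 0.613], [-0.001, -0.284, 0.959, 0.373], [0.0, 0.0, 0.0, 1.0]] 408.5864711518089 [-0.04405979  0.          0.          0.          0.        ]
```

View pics/top0.png

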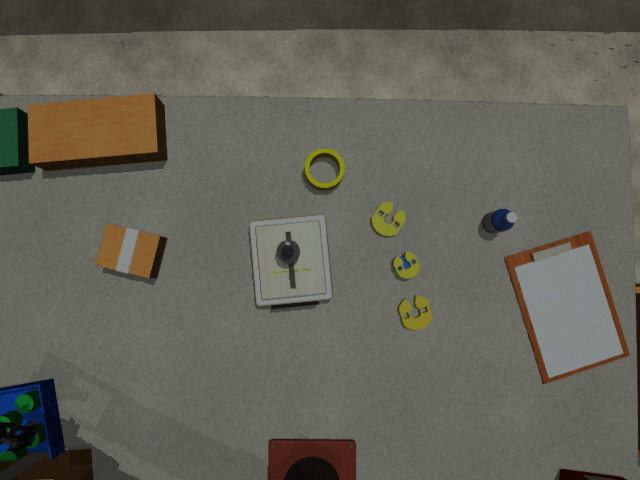

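View pics/side0.png

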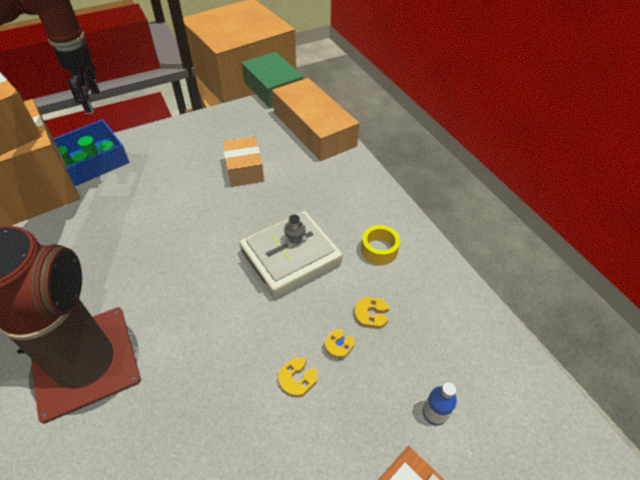

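Candidates for the weight: brass discs at top-view pixels (388,219), (406,265) and (415,312). The middle one is the smallest and sits on a blue block. I'll measure all three and check in a close crop.

```bash
python3 - <<'E'
from h import *
for n,z in(("top",0.028),("side",0.028)):
    c=load(n); hsv=cv2.cvtColor(c["pixels"],cv2.COLOR_BGR2HSV)
    m=cv2.inRange(hsv,(15,130,80),(35,255,255))
    k,l,s,ce=cv2.connectedComponentsWithStats(m)
    for i in range(1,k):
        if s[i,4]>60:
            ys,xs=np.where(l==i); P=plane(c,np.c_[xs,ys],z)
            hull=cv2.convexHull(P[:,:2].astype(np.float32)).reshape(-1,2)
            (x,y),r=cv2.minEnclosingCircle(hull)
            print(n,i,ce[i].round(),s[i,4],"circ",round(x,4),round(y,4),round(r,4),"depthz",np.median(depth(c,np.c_[xs,ys])[:,2]).round(4))
c=load("top")
I=c["pixels"]
a=cv2.resize(I[240:290,380:430],None,fx=8,fy=8,interpolation=cv2.INTER_CUBIC)
b=cv2.resize(I[210:310,240:340],None,fx=4,fy=4,interpolation=cv2.INTER_CUBIC)
cv2.imwrite("pics/crop1.png",np.hstack([a,b]))
# scale housing top by depth
ys,xs=np.mgrid[200:320,235:345]; uv=np.c_[xs.ravel(),ys.ravel()]
P=depth(c,uv); k=(P[:,2]>.045)&(P[:,2]<.075)
r=cv2.minAreaRect(P[k][:,:2].astype(np.float32)); print("housing",r)
E
```

```text
top 1 [ 92. 128.] 7311 circ 0.8359 0.5434 0.172 depthz 0.0898
top 2 [324. 168.] 553 circ 0.7464 -0.0222 0.0486 depthz 0.048
top 3 [387. 220.] 632 circ 0.6252 -0.1754 0.0409 depthz 0.016
top 4 [110. 246.] 877 circ 0.5498 0.483 0.0552 depthz 0.0701
top 5 [144. 254.] 906 circ 0.5327 0.4028 0.0558 depthz 0.0702
top 6 [407. 266.] 393 circ 0.5165 -0.2187 0.0319 depthz 0.0283
top 11 [415. 314.] 665 circ 0.4046 -0.2397 0.0407 depthz 0.0164
side 1 [102.   7.] 272 circ 0.3515 1.7154 0.131 depthz 0.0766
side 2 [234.  45.] 7039 circ 0.7517 1.1164 0.4208 depthz -0.0082
side 3 [20. 23.] 167 circ -0.0011 1.7195 0.0832 depthz 0.077
side 4 [316. 116.] 3739 circ 0.8341 0.5544 0.2265 depthz 0.088
side 5 [ 28. 163.] 6619 circ -0.0609 0.8605 0.3875 depthz 0.1546
side 9 [239. 143.] 287 circ 0.5609 0.5219 0.053 depthz 0.0693
side 13 [244. 162.] 421 circ 0.537 0.4202 0.063 depthz 0.069
side 42 [380. 245.] 1029 circ 0.7415 -0.0224 0.0652 depthz 0.0368
side 47 [371. 312.] 742 circ 0.6184 -0.1844 0.0427 depthz 0.0141
side 48 [338. 344.] 485 circ 0.5131 -0.2196 0.0335 depthz 0.0269
side 49 [296. 378.] 894 circ 0.3997 -0.2481 0.0421 depthz 0.015
housing ((0.518987774848938, 0.054286424070596695), (0.2081228792667389, 0.18013589084148407), 6.194756507873535)
```

View pics/crop1.png

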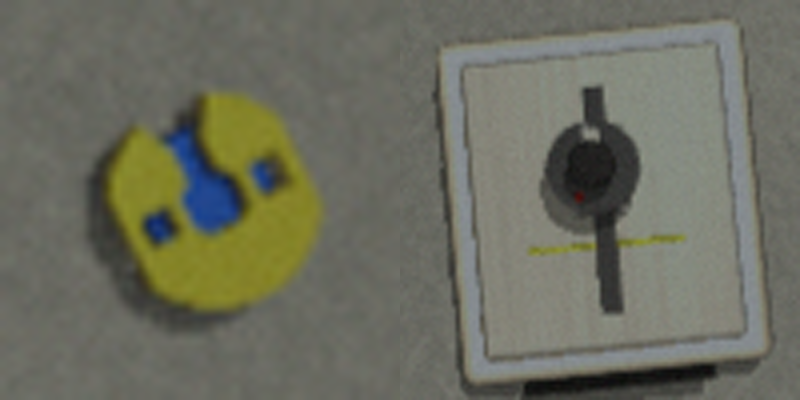

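The crop confirms it. The middle disc (r = 32 mm, top at 28 mm, blue block under it) is the small weight, with its slot pointing up-left, at roughly +28° yaw. The red pip shows at (580,197) and the yellow line at y≈245 in the scale half. Next come the yaws, the stem position and the joint-range check.

```bash
cat >> h.py <<'E'
def weight(c,z,uvwin):
    """brass blob in window at plane z: centre by enclosing circle of hull, yaw from slot concavity"""
    hsv=cv2.cvtColor(c["pixels"],cv2.COLOR_BGR2HSV); m=cv2.inRange(hsv,(15,110,50),(36,255,255))
    w=np.zeros_like(m);x0,x1,y0,y1=uvwin;w[y0:y1,x0:x1]=m[y0:y1,x0:x1]
    k,l,s,ce=cv2.connectedComponentsWithStats(w); i=1+np.argmax(s[1:,4])
    ys,xs=np.where(l==i); P=plane(c,np.c_[xs,ys],z)[:,:2]
    (x,y),r=cv2.minEnclosingCircle(cv2.convexHull(P.astype(np.float32)))
    cs,h=cv2.findContours((l==i).astype(np.uint8),cv2.RETR_CCOMP,cv2.CHAIN_APPROX_NONE)
    holes=[]
    for q,hh in zip(cs,h[0]):
        if hh[3]>=0 and len(q)>3:
            holes.append(plane(c,[q.reshape(-1,2).mean(0)],z)[0,:2])
    mean=P.mean(0)
    return np.array([x,y]),r,holes,mean
E
python3 - <<'E'
from h import *
c=load("top")
ctr,r,h,mean=weight(c,.028,(385,430,245,290)); print(ctr,r,h,"yaw by centroid",np.degrees(np.arctan2(*(ctr-mean)[::-1])))
if len(h)==2:
    d=h[0]-h[1]; print("yaw by windows",np.degrees(np.arctan2(d[1],d[0]))-90,np.linalg.norm(d),(h[0]+h[1])/2)
# scale
ys,xs=np.mgrid[200:320,235:345]; uv=np.c_[xs.ravel(),ys.ravel()]; P=depth(c,uv)
k=(P[:,2]>.052)&(P[:,2]<.16); print("housing",cv2.minAreaRect(P[k][:,:2].astype(np.float32)))
z=P[:,2]; print(np.histogram(z[(z>.04)],bins=np.arange(.04,.2,.005)))
k=(z>.105)&(z<.114); print("dark",k.sum(),cv2.minEnclosingCircle(P[k][:,:2].astype(np.float32)))
for a,b in((.136,.15),(.15,.19)):
    k=(z>a)&(z<b); print(a,k.sum(),P[k].mean(0) if k.any() else 0, cv2.minEnclosingCircle(P[k][:,:2].astype(np.float32)) if k.any() else 0)
hsv=cv2.cvtColor(c["pixels"],cv2.COLOR_BGR2HSV)[200:320,235:345]
m=cv2.inRange(hsv,(20,90,80),(36,255,255)); v,u=np.where(m>0); Q=plane(c,np.c_[u+235,v+200],.066)[:,:2]
print("yellow",len(Q),Q.mean(0),Q.min(0),Q.max(0),cv2.fitLine(Q.astype(np.float32),2,0,.01,.01).ravel())
m=cv2.inRange(hsv,(0,120,50),(8,255,255));v,u=np.where(m>0); print("red",plane(c,np.c_[u+235,v+200],.115))
o=status.get_obs(); print(R.from_rotvec(o["eef_rot"]).as_matrix().round(3))
E
```

```text
[ 0.51653177 -0.21852079] 0.032785382121801376 [array([ 0.50832651, -0.20292501]), array([ 0.52450574, -0.2345166 ])] yaw by centroid 25.599507737927127
yaw by windows 27.118669996966716 0.035493606147962334 [ 0.51641613 -0.21872081]
housing ((0.5184942483901978, 0.05386070907115936), (0.20699618756771088, 0.17823369801044464), 6.225261688232422)
(array([  23,  286, 1081,  984, 2790, 1176,   51,    3,    0,    0,    1,
          7,   10,  113,  170,   11,    1,    0,    0,    0,   30,   74,
          7,    0,    0,    0,    0,    0,    0,    0,    0]), array([0.04 , 0.045, 0.05 , 0.055, 0.06 , 0.065, 0.07 , 0.075, 0.08 ,
       0.085, 0.09 , 0.095, 0.1  , 0.105, 0.11 , 0.115, 0.12 , 0.125,
       0.13 , 0.135, 0.14 , 0.145, 0.15 , 0.155, 0.16 , 0.165, 0.17 ,
       0.175, 0.18 , 0.185, 0.19 , 0.195]))
dark 268 ((0.5398377180099487, 0.05905614793300629), 0.026009555906057358)
0.136 104 [0.53983559 0.0586836  0.14608421] ((0.5399122834205627, 0.059005122631788254), 0.012828652746975422)
0.15 7 [0.53858808 0.06203549 0.15074511] ((0.5384052395820618, 0.06091788411140442), 0.009994172491133213)
yellow 53 [0.49779082 0.05374355] [0.49232812 0.00924149] [0.50268026 0.09591836] [ 0.11082577 -0.99383986  0.4977908   0.05374355]
red [[0.52536416 0.06733454 0.115     ]
 [0.52539627 0.06513741 0.115     ]
 [0.52316759 0.06729515 0.115     ]
 [0.52319964 0.06509834 0.115     ]
 [0.52097163 0.0672558  0.115     ]]
[[ 0.946 -0.001  0.325]
 [-0.325 -0.001  0.946]
 [-0.    -1.    -0.001]]
```

```bash
cat >> h.py <<'E'
def go(x,y,z,yaw):
    """numbers for drive_tool to bring TCP to x,y,z with jaw (tool z) at yaw deg"""
    o=status.get_obs(); M=R.from_rotvec(o["eef_rot"]).as_matrix(); p=o["tcp_pos"]
    now=np.degrees(np.arctan2(M[1,2],M[0,2])); d=M.T@(np.array([x,y,z])-p)
    print("t",round(o["t"],2),"tcp",p.round(4),"yaw",now.round(2),"F",o["ft_force"].round(2),"w",round(o["grip_width"],4))
    print("tx %.4f ty %.4f tz %.4f spin %.2f"%(*d,-((yaw-now+180)%360-180)), "tilt",M[2].round(3))
E
python3 -c "
from h import *
go(.5165,-.2186,.20,-62.9)"
```

```text
t 0.15 tcp [0.2028 0.5907 0.2554] yaw 71.05 F [ 0.19 -1.07 -0.19] w 0.0852
tx 0.5595 ty 0.0563 tz -0.6635 spin 133.95 tilt [-0.    -1.    -0.001]
```

Call:
drive_tool([
  {"tx":0.56,"ty":0.055,"tz":-0.664,"spin":70,"claw":-1},
  {"tx":0.56,"ty":0.055,"tz":-0.664,"spin":70,"claw":-1},
  {"tx":0.56,"ty":0.055,"tz":-0.664,"spin":70,"claw":-1},
  {"tx":0.56,"ty":0.055,"tz":-0.664,"spin":70,"claw":-1},
  {"tx":0.56,"ty":0.055,"tz":-0.664,"spin":70,"claw":-1},
  {"tx":0.56,"ty":0.055,"tz":-0.664,"spin":70,"claw":-1},
  {"tx":0.56,"ty":0.055,"tz":-0.664,"spin":70,"claw":-1},
  {"tx":0.56,"ty":0.055,"tz":-0.664,"spin":70,"claw":-1},
  {"tx":0.56,"ty":0.055,"tz":-0.664,"spin":70,"claw":-1},
  {"tx":0.56,"ty":0.055,"tz":-0.664,"spin":70,"claw":-1},
])

```text
t: 0.98
tcp_pos: [0.3533, 0.2015, 0.2298]
eef_rot: [-1.215, 1.2, -1.2]
ft_force: [0.8, 1.2, 0.7]
grip_width: 0.0851
```

```bash
python3 -c "
from h import *
go(.5165,-.2186,.20,-62.9)"
```

```text
t 0.98 tcp [0.3533 0.2015 0.2298] yaw 0.72 F [0.83 1.16 0.68] w 0.0851
tx 0.4222 ty 0.0298 tz 0.1579 spin 63.62 tilt [-0. -1.  0.]
```

Call:
drive_tool([
  {"tx":0.422,"ty":0.03,"tz":0.158,"spin":63.6,"claw":-1},
  {"tx":0.422,"ty":0.03,"tz":0.158,"spin":63.6,"claw":-1},
  {"tx":0.422,"ty":0.03,"tz":0.158,"spin":63.6,"claw":-1},
  {"tx":0.422,"ty":0.03,"tz":0.158,"spin":63.6,"claw":-1},
  {"tx":0.422,"ty":0.03,"tz":0.158,"spin":63.6,"claw":-1},
  {"tx":0.422,"ty":0.03,"tz":0.158,"spin":63.6,"claw":-1},
  {"tx":0.422,"ty":0.03,"tz":0.158,"spin":63.6,"claw":-1},
  {"tx":0.422,"ty":0.03,"tz":0.158,"spin":63.6,"claw":-1},
  {"tx":0.422,"ty":0.03,"tz":0.158,"spin":63.6,"claw":-1},
  {"tx":0.422,"ty":0.03,"tz":0.158,"spin":63.6,"claw":-1},
])

```text
t: 1.82
tcp_pos: [0.5063, -0.1854, 0.2019]
eef_rot: [-0.472, 1.958, -1.958]
ft_force: [0.5, 1.2, 0.0]
grip_width: 0.0854
```

Call:
drive_tool([
  {"tx":0,"ty":0,"tz":0,"spin":0,"claw":-1},
  {"tx":0,"ty":0,"tz":0,"spin":0,"claw":-1},
  {"tx":0,"ty":0,"tz":0,"spin":0,"claw":-1},
])

```text
t: 2.07
tcp_pos: [0.5057, -0.1831, 0.2016]
eef_rot: [-0.478, 1.957, -1.954]
ft_force: [0.5, 0.7, -0.0]
grip_width: 0.0856
```

```bash
python3 - <<'E'
from h import *
go(.5165,-.2186,.20,-62.9)
c=grab("wrist"); cv2.imwrite("pics/w1.png",c["pixels"])
p=proj(c,[[.5165,-.2186,.028]])[0]; print(p)
a=int(p[0]);b=int(p[1])
ctr,r,h,mean=weight(c,.028,(max(a-110,0),min(a+110,640),max(b-110,0),min(b+110,480))); print(ctr,r,h,"yaw by centroid",np.degrees(np.arctan2(*(ctr-mean)[::-1])))
for q in h: print(q)
E
```

```text
t 2.07 tcp [ 0.5057 -0.1831  0.2016] yaw -62.59 F [ 0.54  0.71 -0.04] w 0.0856
tx 0.0067 ty 0.0015 tz 0.0365 spin 0.31 tilt [ 0.001 -1.    -0.002]
[374.56176051 217.55948424]
[ 0.51695353 -0.21829036] 0.032971546053886414 [array([ 0.52624471, -0.23892922]), array([ 0.52789216, -0.23795812]), array([ 0.52986148, -0.23679758]), array([ 0.52505897, -0.23333023]), array([ 0.50961193, -0.20226326])] yaw by centroid 26.92628631772607
[ 0.52624471 -0.23892922]
[ 0.52789216 -0.23795812]
[ 0.52986148 -0.23679758]
[ 0.52505897 -0.23333023]
[ 0.50961193 -0.20226326]
```

View pics/w1.png

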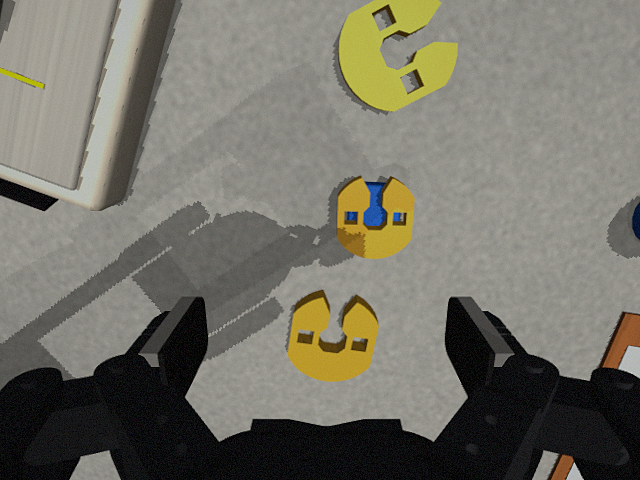

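The wrist view shows the target at (375,217), with its slot straight up the picture and the block visible through it. Its centre agrees with the top view within 1 mm. The larger look-alikes are at (398,55) and (333,337). I'll align and descend.

```bash
python3 -c "
from h import *
go(.5168,-.2184,.03,-63.2)"
```

```text
t 2.12 tcp [ 0.5057 -0.1825  0.2019] yaw -62.53 F [-0.84  0.91  0.67] w 0.0858
tx 0.0067 ty 0.1719 tz 0.0372 spin 0.67 tilt [ 0.    -1.    -0.001]
```

Call:
drive_tool([
  {"tx":0.0067,"ty":0,"tz":0.0372,"spin":0.7,"claw":-1},
  {"tx":0.0067,"ty":0.03,"tz":0.0372,"spin":0.7,"claw":-1},
  {"tx":0.0067,"ty":0.06,"tz":0.0372,"spin":0.7,"claw":-1},
  {"tx":0.0067,"ty":0.09,"tz":0.0372,"spin":0.7,"claw":-1},
  {"tx":0.0067,"ty":0.11,"tz":0.0372,"spin":0.7,"claw":-1},
  {"tx":0.0067,"ty":0.11,"tz":0.0372,"spin":0.7,"claw":-1},
  {"tx":0.0067,"ty":0.11,"tz":0.0372,"spin":0.7,"claw":-1},
  {"tx":0.0067,"ty":0.11,"tz":0.0372,"spin":0.7,"claw":-1},
])

```text
t: 2.78
tcp_pos: [0.5184, -0.219, 0.0942]
eef_rot: [-0.466, 1.958, -1.962]
ft_force: [0.3, 0.2, 0.1]
grip_width: 0.0854
```

```bash
python3 -c "
from h import *
go(.5168,-.2184,.03,-63.2)"
```

```text
t 2.78 tcp [ 0.5184 -0.219   0.0942] yaw -63.17 F [0.31 0.16 0.15] w 0.0854
tx 0.0013 ty 0.0642 tz -0.0015 spin 0.03 tilt [-0.001 -1.     0.002]
```

Call:
drive_tool([
  {"tx":0.001,"ty":0.02,"tz":-0.001,"spin":0,"claw":-1},
  {"tx":0.001,"ty":0.04,"tz":-0.001,"spin":0,"claw":-1},
  {"tx":0.001,"ty":0.055,"tz":-0.001,"spin":0,"claw":-1},
  {"tx":0.001,"ty":0.063,"tz":-0.001,"spin":0,"claw":-1},
  {"tx":0.001,"ty":0.063,"tz":-0.001,"spin":0,"claw":-1},
  {"tx":0.001,"ty":0.063,"tz":-0.001,"spin":0,"claw":-1},
])

```text
t: 3.28
tcp_pos: [0.517, -0.2192, 0.0307]
eef_rot: [-0.465, 1.96, -1.962]
ft_force: [0.6, 0.4, 0.3]
grip_width: 0.0853
```

Call:
drive_tool([
  {"tx":0,"ty":0,"tz":0,"spin":0,"claw":0.3},
  {"tx":0,"ty":0,"tz":0,"spin":0,"claw":0.5},
  {"tx":0,"ty":0,"tz":0,"spin":0,"claw":1},
  {"tx":0,"ty":0,"tz":0,"spin":0,"claw":1},
  {"tx":0,"ty":0,"tz":0,"spin":0,"claw":1},
  {"tx":0,"ty":0,"tz":0,"spin":0,"claw":1},
  {"tx":0,"ty":0,"tz":0,"spin":0,"claw":1},
  {"tx":0,"ty":0,"tz":0,"spin":0,"claw":1},
], grip_force=40)

```text
t: 3.95
tcp_pos: [0.517, -0.2193, 0.0309]
eef_rot: [-0.465, 1.96, -1.962]
ft_force: [-1.0, 2.7, 6.3]
grip_width: 0.0553
```

```bash
python3 -c "
from h import *
go(.5168,-.2184,.03,-63.2)"
```

```text
t 3.95 tcp [ 0.517  -0.2193  0.0309] yaw -63.25 F [-0.95  2.65  6.35] w 0.0553
tx -0.0002 ty 0.0009 tz -0.0009 spin -0.05 tilt [-0.001 -1.     0.002]
```

Call:
drive_tool([
  {"tx":0,"ty":-0.02,"tz":0,"spin":0,"claw":1},
  {"tx":0,"ty":-0.05,"tz":0,"spin":0,"claw":1},
  {"tx":0,"ty":-0.08,"tz":0,"spin":0,"claw":1},
  {"tx":0,"ty":-0.106,"tz":0,"spin":0,"claw":1},
  {"tx":0,"ty":-0.106,"tz":0,"spin":0,"claw":1},
  {"tx":0,"ty":-0.106,"tz":0,"spin":0,"claw":1},
  {"tx":0,"ty":-0.106,"tz":0,"spin":0,"claw":1},
])

```text
t: 4.53
tcp_pos: [0.5152, -0.2184, 0.1342]
eef_rot: [-0.468, 1.963, -1.961]
ft_force: [-0.3, 0.5, -4.3]
grip_width: 0.0549
```

```bash
python3 - <<'E'
from h import *
go(.455,.0497,.137,-83.7)
c=grab("wrist"); cv2.imwrite("pics/w2.png",c["pixels"])
T=load("wrist")
o=status.get_obs(); p=proj(c,[o["tcp_pos"]-[0,0,.003]])[0]; print(p)
a=int(p[0]);b=int(p[1])
z=o["tcp_pos"][2]-.0029
ctr,r,h,mean=weight(c,z,(max(a-120,0),min(a+120,640),max(b-120,0),min(b+120,480)));print(ctr,r)
for q in h: print(q)
E
```

```text
t 4.53 tcp [ 0.5152 -0.2184  0.1342] yaw -63.26 F [-0.29  0.51 -4.31] w 0.0549
tx -0.0669 ty -0.0024 tz -0.2666 spin 20.44 tilt [ 0.001 -1.    -0.001]
[321.18761084 330.93501172]
[ 0.50939202 -0.21656519] 0.04066513478755951
[ 0.48808137 -0.20169833]
[ 0.51087339 -0.20299242]
[ 0.52598329 -0.23334735]
```

View pics/w2.png

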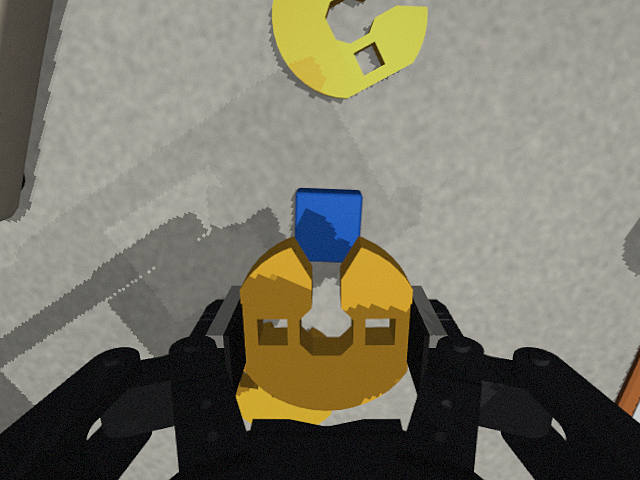

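The weight hangs level between the pads. The windows at (272,330) and (380,330) have the spacing expected for a weight centred under the TCP, about 9 mm below it. I'll move it to the standoff behind the stem.

Call:
drive_tool([
  {"tx":-0.067,"ty":-0.0027,"tz":-0.2666,"spin":20.4,"claw":1},
  {"tx":-0.067,"ty":-0.0027,"tz":-0.2666,"spin":20.4,"claw":1},
  {"tx":-0.067,"ty":-0.0027,"tz":-0.2666,"spin":20.4,"claw":1},
  {"tx":-0.067,"ty":-0.0027,"tz":-0.2666,"spin":20.4,"claw":1},
  {"tx":-0.067,"ty":-0.0027,"tz":-0.2666,"spin":20.4,"claw":1},
  {"tx":-0.067,"ty":-0.0027,"tz":-0.2666,"spin":20.4,"claw":1},
  {"tx":-0.067,"ty":-0.0027,"tz":-0.2666,"spin":20.4,"claw":1},
  {"tx":-0.067,"ty":-0.0027,"tz":-0.2666,"spin":20.4,"claw":1},
  {"tx":-0.067,"ty":-0.0027,"tz":-0.2666,"spin":20.4,"claw":1},
  {"tx":-0.067,"ty":-0.0027,"tz":-0.2666,"spin":20.4,"claw":1},
])

```text
t: 5.42
tcp_pos: [0.4551, 0.0492, 0.1367]
eef_rot: [-0.123, 2.165, -2.165]
ft_force: [-0.1, -1.0, -3.4]
grip_width: 0.0552
```

Call:
drive_tool([
  {"tx":0,"ty":0,"tz":0,"spin":0,"claw":1},
  {"tx":0,"ty":0,"tz":0,"spin":0,"claw":1},
  {"tx":0,"ty":0,"tz":0,"spin":0,"claw":1},
])

```text
t: 5.67
tcp_pos: [0.456, 0.0484, 0.1377]
eef_rot: [-0.119, 2.166, -2.166]
ft_force: [-0.2, -0.5, -2.1]
grip_width: 0.0552
```

```bash
python3 - <<'E'
from h import *
go(.4554,.0496,.137,-83.7)
c=grab("wrist"); cv2.imwrite("pics/w3.png",c["pixels"])
# head/dark by depth
ys,xs=np.mgrid[0:480:2,0:640:2]; uv=np.c_[xs.ravel(),ys.ravel()]; P=depth(c,uv); ok=c["z_map"][uv[:,1],uv[:,0]]>0
d=np.linalg.norm(P[:,:2]-[.54,.059],axis=1); z=P[:,2]
for a,b,rr in((.105,.1135,.035),(.142,.155,.02)):
    k=ok&(z>a)&(z<b)&(d<rr)
    if k.sum()>5: print(k.sum(),np.median(z[k]),cv2.minEnclosingCircle(P[k][:,:2].astype(np.float32)))
E
```

```text
t 5.67 tcp [0.456  0.0484 0.1377] yaw -83.76 F [-0.19 -0.53 -2.13] w 0.0552
tx 0.0005 ty 0.0007 tz -0.0013 spin -0.06 tilt [ 0. -1.  0.]
2555 0.1097956393334181 ((0.5405365228652954, 0.05944283679127693), 0.02629740722477436)
2078 0.14565228882598913 ((0.5407435894012451, 0.05941764637827873), 0.01294612418860197)
```

View pics/w3.png

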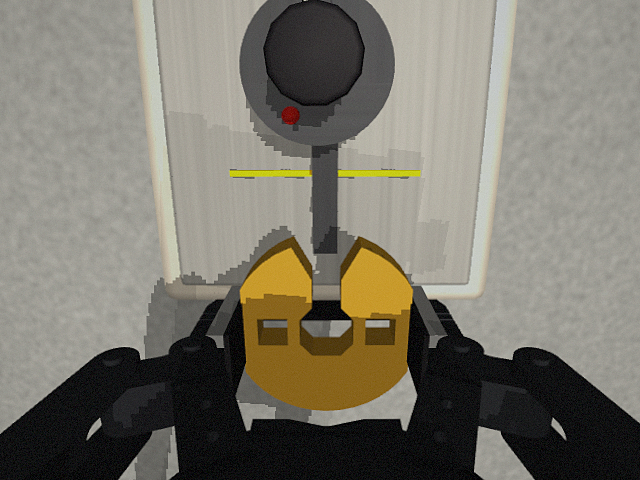

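The wrist view shows the head at (315,53), the pip at (290,115) and the yellow line level in the picture, so the yaw is aligned. The stem is 85.2 mm ahead and 1.7 mm to the left. I'll slide in.

Call:
drive_tool([
  {"tx":-0.01,"ty":0.0007,"tz":-0.0017,"spin":0,"claw":1},
  {"tx":-0.02,"ty":0.0007,"tz":-0.0017,"spin":0,"claw":1},
  {"tx":-0.03,"ty":0.0007,"tz":-0.0017,"spin":0,"claw":1},
  {"tx":-0.038,"ty":0.0007,"tz":-0.0017,"spin":0,"claw":1},
  {"tx":-0.042,"ty":0.0007,"tz":-0.0017,"spin":0,"claw":1},
  {"tx":-0.046,"ty":0.0007,"tz":-0.0017,"spin":0,"claw":1},
  {"tx":-0.05,"ty":0.0007,"tz":-0.0017,"spin":0,"claw":1},
  {"tx":-0.053,"ty":0.0007,"tz":-0.0017,"spin":0,"claw":1},
  {"tx":-0.056,"ty":0.0007,"tz":-0.0017,"spin":0,"claw":1},
  {"tx":-0.059,"ty":0.0007,"tz":-0.0017,"spin":0,"claw":1},
])

```text
t: 6.55
tcp_pos: [0.5144, 0.0576, 0.1372]
eef_rot: [-0.12, 2.164, -2.164]
ft_force: [-0.2, -0.7, -2.9]
grip_width: 0.055
```

```bash
python3 -c "
from h import *
go(.5405,.0594,.137,-83.7)"
```

```text
t 6.55 tcp [0.5144 0.0576 0.1372] yaw -83.65 F [-0.17 -0.71 -2.88] w 0.055
tx -0.0261 ty 0.0002 tz 0.0011 spin 0.05 tilt [ 0. -1.  0.]
```

Free so far. I'll creep on towards the centre.

Call:
drive_tool([
  {"tx":-0.003,"ty":0,"tz":0.0005,"spin":0,"claw":1},
  {"tx":-0.006,"ty":0,"tz":0.0005,"spin":0,"claw":1},
  {"tx":-0.009,"ty":0,"tz":0.0005,"spin":0,"claw":1},
  {"tx":-0.012,"ty":0,"tz":0.0005,"spin":0,"claw":1},
  {"tx":-0.015,"ty":0,"tz":0.0005,"spin":0,"claw":1},
  {"tx":-0.017,"ty":0,"tz":0.0005,"spin":0,"claw":1},
  {"tx":-0.019,"ty":0,"tz":0.0005,"spin":0,"claw":1},
  {"tx":-0.021,"ty":0,"tz":0.0005,"spin":0,"claw":1},
])

```text
t: 7.22
tcp_pos: [0.5354, 0.0594, 0.1373]
eef_rot: [-0.12, 2.164, -2.164]
ft_force: [0.3, 0.0, -4.0]
grip_width: 0.0553
```

Call:
drive_tool([
  {"tx":-0.001,"ty":0,"tz":0,"spin":0,"claw":1},
  {"tx":-0.002,"ty":0,"tz":0,"spin":0,"claw":1},
  {"tx":-0.003,"ty":0,"tz":0,"spin":0,"claw":1},
  {"tx":-0.004,"ty":0,"tz":0,"spin":0,"claw":1},
  {"tx":-0.0045,"ty":0,"tz":0,"spin":0,"claw":1},
  {"tx":-0.0045,"ty":0,"tz":0,"spin":0,"claw":1},
])

```text
t: 7.72
tcp_pos: [0.5398, 0.0599, 0.1373]
eef_rot: [-0.12, 2.164, -2.164]
ft_force: [0.5, -0.5, -2.9]
grip_width: 0.0549
```

```bash
python3 -c "
from h import *
go(.5405,.0594,.137,-83.7)"
```

```text
t 7.72 tcp [0.5398 0.0599 0.1373] yaw -83.65 F [ 0.52 -0.52 -2.93] w 0.0549
tx -0.0006 ty 0.0003 tz 0.0005 spin 0.05 tilt [-0. -1.  0.]
```

Call:
drive_tool([
  {"tx":-0.0005,"ty":0,"tz":0,"spin":0,"claw":1},
  {"tx":-0.001,"ty":0,"tz":0,"spin":0,"claw":1},
  {"tx":-0.0015,"ty":0,"tz":0,"spin":0,"claw":1},
  {"tx":-0.0015,"ty":0,"tz":0,"spin":0,"claw":1},
])

```text
t: 8.05
tcp_pos: [0.5413, 0.0601, 0.1373]
eef_rot: [-0.12, 2.164, -2.164]
ft_force: [0.1, 0.6, -3.9]
grip_width: 0.0548
```

Call:
drive_tool([
  {"tx":-0.0004,"ty":0,"tz":0,"spin":0,"claw":1},
  {"tx":-0.0008,"ty":0,"tz":0,"spin":0,"claw":1},
  {"tx":-0.0008,"ty":0,"tz":0,"spin":0,"claw":1},
])

```text
t: 8.3
tcp_pos: [0.5421, 0.0601, 0.1373]
eef_rot: [-0.12, 2.164, -2.164]
ft_force: [-0.2, 0.1, -2.2]
grip_width: 0.0551
```

Call:
drive_tool([
  {"tx":-0.0004,"ty":0,"tz":0,"spin":0,"claw":1},
  {"tx":-0.0006,"ty":0,"tz":0,"spin":0,"claw":1},
  {"tx":-0.0006,"ty":0,"tz":0,"spin":0,"claw":1},
])

```text
t: 8.55
tcp_pos: [0.5427, 0.0602, 0.1373]
eef_rot: [-0.12, 2.164, -2.164]
ft_force: [0.2, 0.0, -3.6]
grip_width: 0.055
```

Call:
drive_tool([
  {"tx":-0.0004,"ty":0,"tz":0,"spin":0,"claw":1},
  {"tx":-0.0006,"ty":0,"tz":0,"spin":0,"claw":1},
  {"tx":-0.0006,"ty":0,"tz":0,"spin":0,"claw":1},
])

```text
t: 8.8
tcp_pos: [0.5429, 0.0602, 0.1372]
eef_rot: [-0.121, 2.165, -2.165]
ft_force: [-1.6, 0.3, -2.4]
grip_width: 0.0553
```

Call:
drive_tool([
  {"tx":-0.0004,"ty":0,"tz":0,"spin":0,"claw":1},
  {"tx":-0.0006,"ty":0,"tz":0,"spin":0,"claw":1},
  {"tx":-0.0006,"ty":0,"tz":0,"spin":0,"claw":1},
])

```text
t: 9.05
tcp_pos: [0.5431, 0.0603, 0.137]
eef_rot: [-0.122, 2.165, -2.165]
ft_force: [-4.4, -0.8, -1.4]
grip_width: 0.0548
```

Contact came at TCP x = 0.5429, so the centre is at 0.5404, which agrees with the camera. I'll back off 2.5 mm and lower onto the hub.

Call:
drive_tool([
  {"tx":0.001,"ty":0,"tz":0.0002,"spin":0,"claw":1},
  {"tx":0.002,"ty":0,"tz":0.0004,"spin":0,"claw":1},
  {"tx":0.0035,"ty":0,"tz":0.0004,"spin":0,"claw":1},
  {"tx":0.0035,"ty":0,"tz":0.0004,"spin":0,"claw":1},
  {"tx":0.0035,"ty":0,"tz":0.0004,"spin":0,"claw":1},
])

```text
t: 9.47
tcp_pos: [0.5406, 0.0595, 0.1375]
eef_rot: [-0.119, 2.164, -2.164]
ft_force: [0.1, -0.5, -2.9]
grip_width: 0.055
```

Call:
drive_tool([
  {"tx":0,"ty":0.001,"tz":0,"spin":0,"claw":1},
  {"tx":0,"ty":0.002,"tz":0,"spin":0,"claw":1},
  {"tx":0,"ty":0.003,"tz":0,"spin":0,"claw":1},
  {"tx":0,"ty":0.004,"tz":0,"spin":0,"claw":1},
  {"tx":0,"ty":0.005,"tz":0,"spin":0,"claw":1},
  {"tx":0,"ty":0.005,"tz":0,"spin":0,"claw":1},
])

```text
t: 9.97
tcp_pos: [0.5402, 0.0596, 0.1319]
eef_rot: [-0.121, 2.165, -2.165]
ft_force: [-0.6, 0.4, -2.8]
grip_width: 0.0548
```

```bash
python3 -c "
from h import *
go(.5404,.0597,.1305,-83.7)"
```

```text
t 9.97 tcp [0.5402 0.0596 0.1319] yaw -83.65 F [-0.58  0.41 -2.78] w 0.0548
tx -0.0002 ty 0.0014 tz -0.0001 spin 0.05 tilt [ 0.001 -1.    -0.   ]
```

Call:
drive_tool([
  {"tx":0,"ty":0.0006,"tz":0,"spin":0,"claw":1},
  {"tx":0,"ty":0.0012,"tz":0,"spin":0,"claw":1},
  {"tx":0,"ty":0.0012,"tz":0,"spin":-4,"claw":1},
  {"tx":0,"ty":0.0012,"tz":0,"spin":-8,"claw":1},
  {"tx":0,"ty":0.0012,"tz":0,"spin":-12,"claw":1},
  {"tx":0,"ty":0.0012,"tz":0,"spin":-16,"claw":1},
  {"tx":0,"ty":0.0012,"tz":0,"spin":-20,"claw":1},
  {"tx":0,"ty":0.0012,"tz":0,"spin":-20,"claw":1},
])

```text
t: 10.63
tcp_pos: [0.5404, 0.0595, 0.1311]
eef_rot: [-0.462, 1.964, -1.964]
ft_force: [-0.1, 0.1, -2.4]
grip_width: 0.0554
```

Call:
drive_tool([
  {"tx":0,"ty":0,"tz":0,"spin":-4,"claw":1},
  {"tx":0,"ty":0,"tz":0,"spin":-8,"claw":1},
  {"tx":0,"ty":0,"tz":0,"spin":-12,"claw":1},
  {"tx":0,"ty":0,"tz":0,"spin":-16,"claw":1},
  {"tx":0,"ty":0,"tz":0,"spin":-20,"claw":1},
  {"tx":0,"ty":0,"tz":0,"spin":-25,"claw":1},
  {"tx":0,"ty":0,"tz":0,"spin":-30,"claw":1},
  {"tx":0,"ty":0,"tz":0,"spin":-35,"claw":1},
  {"tx":0,"ty":0,"tz":0,"spin":-38,"claw":1},
  {"tx":0,"ty":0,"tz":0,"spin":-40,"claw":1},
])

```text
t: 11.47
tcp_pos: [0.5404, 0.0596, 0.1311]
eef_rot: [-0.985, 1.506, -1.506]
ft_force: [-0.0, -1.0, -3.3]
grip_width: 0.0554
```

Call:
drive_tool([
  {"tx":0,"ty":0,"tz":0,"spin":0,"claw":1},
  {"tx":0,"ty":0,"tz":0,"spin":0,"claw":1},
])

```text
t: 11.63
tcp_pos: [0.5404, 0.0596, 0.1311]
eef_rot: [-0.983, 1.508, -1.508]
ft_force: [-0.5, -0.0, -2.4]
grip_width: 0.0548
```

```bash
python3 - <<'E'
from h import *
go(.5404,.0597,.1258,-23.7)
c=grab("wrist"); cv2.imwrite("pics/w4.png",c["pixels"])
E
```

```text
t 11.63 tcp [0.5404 0.0596 0.1311] yaw -23.8 F [-0.49 -0.01 -2.42] w 0.0548
tx -0.0002 ty 0.0053 tz -0.0000 spin -0.10 tilt [-0. -1. -0.]
```

View pics/w4.png

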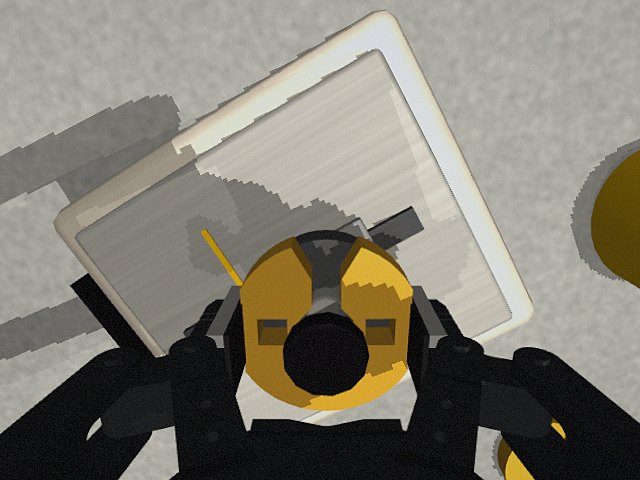

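The weight is on the stem under the head, turned 60°, with no side load. I'll lower it over the pip.

Call:
drive_tool([
  {"tx":0,"ty":0.001,"tz":0,"spin":0,"claw":1},
  {"tx":0,"ty":0.002,"tz":0,"spin":0,"claw":1},
  {"tx":0,"ty":0.002,"tz":0,"spin":0,"claw":1},
])

```text
t: 11.93
tcp_pos: [0.5402, 0.0595, 0.1288]
eef_rot: [-0.985, 1.507, -1.507]
ft_force: [0.2, 0.3, -3.2]
grip_width: 0.0553
```

Call:
drive_tool([
  {"tx":0,"ty":0.001,"tz":0,"spin":0,"claw":1},
  {"tx":0,"ty":0.002,"tz":0,"spin":0,"claw":1},
  {"tx":0,"ty":0.002,"tz":0,"spin":0,"claw":1},
])

```text
t: 12.18
tcp_pos: [0.5402, 0.0595, 0.1268]
eef_rot: [-0.985, 1.507, -1.506]
ft_force: [-0.9, 0.6, -3.0]
grip_width: 0.0551
```

Call:
drive_tool([
  {"tx":0,"ty":0.0008,"tz":0,"spin":0,"claw":1},
  {"tx":0,"ty":0.0015,"tz":0,"spin":0,"claw":1},
  {"tx":0,"ty":0.0015,"tz":0,"spin":0,"claw":1},
])

```text
t: 12.43
tcp_pos: [0.5403, 0.0595, 0.1254]
eef_rot: [-0.985, 1.507, -1.506]
ft_force: [-0.1, 0.0, -3.2]
grip_width: 0.0552
```

Call:
drive_tool([
  {"tx":0,"ty":0.0005,"tz":0,"spin":0,"claw":1},
  {"tx":0,"ty":0.0008,"tz":0,"spin":0,"claw":1},
  {"tx":0,"ty":0.0008,"tz":0,"spin":0,"claw":1},
])

```text
t: 12.68
tcp_pos: [0.5404, 0.0595, 0.1248]
eef_rot: [-0.985, 1.506, -1.507]
ft_force: [-0.2, 0.0, -2.1]
grip_width: 0.0553
```

Call:
drive_tool([
  {"tx":0,"ty":0.0005,"tz":0,"spin":0,"claw":1},
  {"tx":0,"ty":0.0007,"tz":0,"spin":0,"claw":1},
  {"tx":0,"ty":0.0007,"tz":0,"spin":0,"claw":1},
])

```text
t: 12.93
tcp_pos: [0.5405, 0.0595, 0.1243]
eef_rot: [-0.985, 1.506, -1.507]
ft_force: [-0.8, -0.0, -1.1]
grip_width: 0.055
```

It touches at the flat-seat height (TCP 0.1248). I'll release and then rise straight up.

Call:
drive_tool([
  {"tx":0,"ty":0,"tz":0,"spin":0,"claw":0.3},
  {"tx":0,"ty":0,"tz":0,"spin":0,"claw":0},
  {"tx":0,"ty":0,"tz":0,"spin":0,"claw":-0.4},
  {"tx":0,"ty":0,"tz":0,"spin":0,"claw":-0.7},
  {"tx":0,"ty":0,"tz":0,"spin":0,"claw":-1},
  {"tx":0,"ty":0,"tz":0,"spin":0,"claw":-1},
  {"tx":0,"ty":0,"tz":0,"spin":0,"claw":-1},
])

```text
t: 13.52
tcp_pos: [0.5405, 0.0596, 0.1242]
eef_rot: [-0.984, 1.506, -1.507]
ft_force: [0.2, 0.8, -0.1]
grip_width: 0.085
```

Call:
drive_tool([
  {"tx":0,"ty":-0.01,"tz":0,"spin":0,"claw":-1},
  {"tx":0,"ty":-0.03,"tz":0,"spin":0,"claw":-1},
  {"tx":0,"ty":-0.055,"tz":0,"spin":0,"claw":-1},
  {"tx":0,"ty":-0.08,"tz":0,"spin":0,"claw":-1},
  {"tx":0,"ty":-0.1,"tz":0,"spin":0,"claw":-1},
  {"tx":0,"ty":-0.12,"tz":0,"spin":0,"claw":-1},
  {"tx":0.05,"ty":-0.12,"tz":0,"spin":0,"claw":-1},
  {"tx":0.08,"ty":-0.12,"tz":0,"spin":0,"claw":-1},
  {"tx":0.08,"ty":-0.12,"tz":0,"spin":0,"claw":-1},
  {"tx":0.08,"ty":-0.12,"tz":0,"spin":0,"claw":-1},
])

```text
t: 14.35
tcp_pos: [0.508, -0.0152, 0.2452]
eef_rot: [-0.982, 1.508, -1.509]
ft_force: [-0.8, -0.1, -0.4]
grip_width: 0.0853
```

```bash
python3 - <<'E'
from h import *
go(.54,.06,.2,-23.7)
c=grab("wrist"); 
ys,xs=np.mgrid[0:480,0:640]; uv=np.c_[xs.ravel(),ys.ravel()]; P=depth(c,uv); z=P[:,2]
d=np.linalg.norm(P[:,:2]-[.5404,.0595],axis=1)
hsv=cv2.cvtColor(c["pixels"],cv2.COLOR_BGR2HSV).reshape(-1,3)
br=(hsv[:,0]>14)&(hsv[:,0]<36)&(hsv[:,1]>110)&(d<.05)&(z>.112)
print("brass",br.sum(),"z pct",np.percentile(z[br],[5,50,95]))
t=br&(z>.117); A=np.c_[P[t][:,:2]-[.5404,.0595],np.ones(t.sum())]; print("plane fit",np.linalg.lstsq(A,z[t],rcond=None)[0]); print(cv2.minEnclosingCircle(P[t][:,:2].astype(np.float32)))
p=proj(c,[[.5404,.0595,.122]])[0]; a,b=int(p[0]),int(p[1])
cr=c["pixels"][max(b-110,0):b+110,max(a-140,0):a+140]; cv2.imwrite("pics/f1.png",cv2.resize(cr,None,fx=2.5,fy=2.5))
E
```

```text
t 14.35 tcp [ 0.508  -0.0152  0.2452] yaw -23.84 F [-0.83 -0.06 -0.38] w 0.0853
tx -0.0817 ty 0.0452 tz -0.0012 spin -0.14 tilt [-0.    -1.     0.001]
brass 6667 z pct [0.11975379 0.12095841 0.12225983]
plane fit [-0.03215159 -0.08809947  0.12440316]
((0.5403838157653809, 0.05882047861814499), 0.03207530081272125)
```

View pics/f1.png

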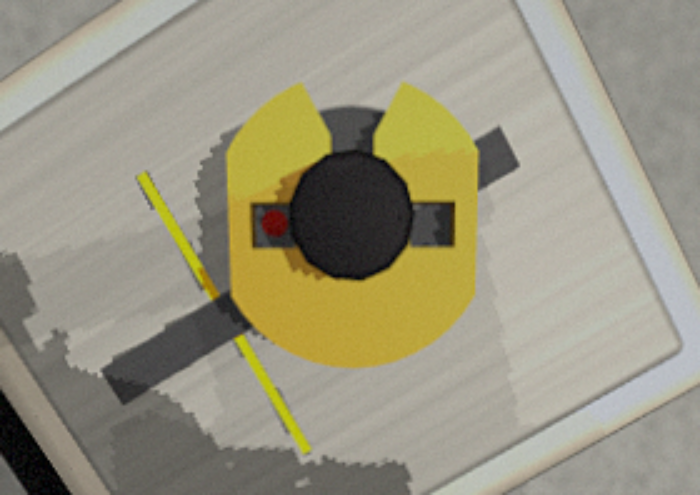

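```bash
python3 -c "
from h import *
print(arm.close_job())"
```

```text
the job is handed in; nothing more can be done
None
```

The small brass weight is on the carrier's stem, under the black head and flat on the dark weight. It is turned 60° so the slots no longer line up, and its window is over the red pip. I released it, moved the arm clear and handed the job in at about 14.4 s, with no verdict reported.

- **Position:** the last wrist picture shows the red pip inside the window. The brass top is at 0.121 m (0.120–0.122), against 0.122 expected less a little spring give. The disc centre is within 1 mm of the stem.
- **Forces:** the highest side force I read on the stem was about 4.5 N, while feeling for it, and about 2 N was set down on the scale. These are readings at the end of each move, not continuous peaks.
- **Disagreement:** a plane fitted to the brass top gave a tilt of about 0.09 rad. I put that down to stray pixels at the head's edge and did not rerun it, because the narrow height spread and the picture both show the weight flat.
- **Not checked:** I took no final overall picture of the other things on the bench. The arm was planned clear of them and no unexpected force showed.

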